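Shut the router-bit case

ROBOT

A 6-joint arm with a two-finger parallel gripper is mounted at the origin on the work surface. World frame = base frame: x ahead of the robot, y to its left, z up, the work surface at z = 0. Lengths are in m, angles in rad, forces in N, time in s.
With the tool pointing down it reaches from about 0.4 to 0.825 m from the base axis. Payload 7 kg.
Tool frame: the origin (TCP) lies midway between the tips of the shut fingers; the grasp point (between the pads) lies 19 mm behind it; y points along the fingers, z is the direction in which the jaws open and shut, and the axes are right-handed (so a half turn about y gives the same grasp; the last joint's range is limited). The gripper opens to 88 mm and grips with 3 to 60 N. Pads are 19 mm wide; open, the fingers measure 130 mm over their backs; the gripper's body (78 mm by 193 mm) begins 47 mm behind the grasp point.
Start: joints at [1.432, 0.359, 0.012, 0, -1.224, -0.288], TCP at [0.279, 0.614, 0.227] pointing down, gripper open.
Joint ranges: [-3.07, 3.07], [-1.43, 2.12], [-1.02, 1.25], [-3.03, 1.67], [-3.05, -0], [-3.03, 3.03]. Speed limits (rad/s): [2.39, 2.39, 3.01, 3.14, 3.14, 3.14].

INTERFACE

Orientations are given as [roll, pitch, yaw] about the fixed x, y, z axes, in that order (R = Rz(yaw) Ry(pitch) Rx(roll)).
In Python, from station import arm gives the robot as it stands.
- The arm moves only by the tool move_arm, never from a script. Its argument "deltas" is a list of rows, each an object with "dp": the shift along the tool's x, y, z in mm, a list of three; "rotation": the turn, a rotation vector about the tool's x, y, z in degrees, a list of three. A call has 1 to 5 rows; each row shifts and turns the pose as measured when the row begins, along the tool's axes as they then stand; what a row does not reach is not made up. A row lasts 1/12 s, in which the tool goes at most 41.7 mm and 7.16 degrees, less where a joint would pass 70% of its speed; a pose out of reach is approached as far as the arm can. A call is refused whole if a number of a shift passes 41.7 or a number of a turn 7.16, either way. A call with a gripper value outside its range is refused whole. "jaw" is the closure in counts, from 0 (fully open) to 255 (shut), set as the call begins (left out, the last holds). The fingers move at their own pace and stop on an object; "squeeze" is the grip in N (left out, the last holds). Time passes only in rows, so rows that do not move let the fingers close. It gives the time, the measured TCP pose, the force and the opening at its end, in the units of the state.
- arm.get_state(): the state, without advancing time (a new reading comes with each control period).
- arm.grab_frame(name): name is "scene" or "top"; returns a dict with "pixels" (420x560x3 uint8, red, green, blue), "z_map" (420x560 float32, m along the optical axis (not along the pixel's ray), 0 where there is no reading), "fx", "fy", "cx", "cy" (pixels), "cam_to_world" (4x4, takes a point from camera to world coordinates). Camera axes: x right, y down, z forward; pixel columns grow to the right and rows downward; lengths in m; the calibration is good to about 2 mm. A picture is of the moment at which its call begins.
- arm.job_done(): hands the job in, once; it reports no verdict.
The state is a dict: "t": time; "q": joint angles; "qd": joint speeds; "joint_efforts": joint torques, N m; "eef_pos": TCP position; "ee_rot": TCP orientation; "force": force on the tool from outside, world axes, zero at the start; "moment": the same for the moment, N m; "width": finger opening in m.
Only numpy, scipy, OpenCV 4.12 (cv2) and the standard library are available. Lean on these libraries where they do the work, as an engineer would, in place of code of your own. Each camera call takes 0.05 s, during which the arm holds its last target.

TASK

Shut the longer of the two wooden slide-top cases on the bench: slide its lid along its groove by the grip bar, force it over the small sprung ridge at the end, and leave it fully home. Leave the lid of the shorter case as it is.

Things in the scene. Friction and masses are not known exactly. Their poses are not given: they have to be found in the camera images.
- long_case_bar (a point): Grip bar on the lid of the longer case (wood, 240 x 96 mm, screwed to the bench), the one to shut. The bar stands across the middle of the lid: 14 mm thick along the travel, 52 mm wide, 58 to 88 mm above the bench. Point: on the bar's middle line, 6 mm below its top, 24 mm above the lid. Axes: z up, y along the bar, x the travel: the lid shuts towards -x (roughly to the robot).
- long_case_lid (a joint): Opening of the longer case's lid in m: 0 = home, front edge flush with the case; solid stops at 0 and 0.115. Friction about 1.5 N; it stays where left. Its front edge meets a sprung brass ridge, 2 mm high, on the front sill at about 0.016, needs 10 to 12 N to climb it, passes the crest at 0.009 and is clear of it at 0.002. Lid 8 mm thick, top 58 mm above the bench, side rails 5 mm higher.
- short_case_bar (a point): The same bar, point and axes on the lid of the shorter case (160 x 96 mm, otherwise built like the longer one), which is to be left alone. The two cases may stand either way round, left and right.
- short_case_lid (a joint): Opening of the shorter case's lid in m (0 = shut). It starts part open, 0.035 to 0.06, and must stay as it is.
Not all that is in view belongs to the job. Leave any purple or turquoise look-alike of the part that bears short_case_bar alone.

How it is judged:
At the end, for the whole second after the job is handed in: The lid of the longer case is over its ridge and within 6 mm of fully home; the lid of the shorter case is still open by more than 20 mm (value of joint long_case_lid below 0.006 m and value of joint short_case_lid above 0.02 m); the robot touches nothing.
It fails at once if the lid of the shorter case is moved by more than 15 mm (distance of short_case_bar from where it was at the start of the episode above 0.015 m).
It also fails if it takes over 32 s, if anything falls off the work surface, if the arm or the gripper's body presses on something with over 40 N, if the wrist force passes 120 N, or if a joint passes its speed limit or range.

## Working session

There is one attempt and no reset: what is moved stays moved. The work goes in short steps, Python scripts to look and compute and a tool call to move; the robot and the scene stay as the last step left them, time stands still between calls to the robot, and variables do not carry over. Pictures are saved under pics/ and viewed, and the job is handed in when it is done.

Besides the shell and the picture viewer there is one more tool, called after "Call:" by a JSON object that holds its "method" and its "body", one argument or row to a line. move_arm: Moves the arm, as the interface text tells. Its arguments: {"type":"object","properties":{"deltas":{"type":"array","items":{"type":"object","properties":{"dp":{"type":"array","items":{"type":"number"}},"rotation":{"type":"array","items":{"type":"number"}}}}},"jaw":{"type":"number"},"squeeze":{"type":"number"}},"required":["deltas"]}

```bash
mkdir -p pics
python3 - <<'E'
from station import arm
import cv2,numpy as np,pickle
print(arm.get_state())
d={}
for n in("scene","top"):
    f=arm.grab_frame(n);d[n]=f
    cv2.imwrite(f"pics/{n}0.png",f["pixels"][:,:,::-1])
    print(n,f["fx"],f["cx"],f["cy"],f["cam_to_world"])
pickle.dump(d,open("f0.pkl","wb"))
E
```

```text
{'t': 0.0, 'q': array([ 1.43206328e+00,  3.59388144e-01,  1.10886385e-02, -3.32990882e-04,
       -1.22406877e+00, -2.88127805e-01]), 'qd': array([-2.94038062e-04,  9.59444563e-04, -1.28540103e-04, -4.25909276e-04,
       -3.79385363e-05,  7.60487247e-04]), 'joint_efforts': array([ 9.32959629e-04, -5.82719707e+01,  2.93070710e+01,  6.99750736e+00,
        6.99098004e-03, -1.50454903e-04]), 'eef_pos': array([0.27927527, 0.61400933, 0.22563791]), 'ee_rot': array([-1.56920022e+00,  1.46591382e-04,  2.71461851e+00]), 'force': array([ 0.20698712,  0.13951249, -0.03782342]), 'moment': array([-0.01840459, -0.01023197, -0.00256283]), 'width': 0.08782130234056341}
scene 508.74423123596915 270.6531476947292 215.5865806018773 [[ 0.36920708  0.56931465 -0.73455222  1.11242688]
 [ 0.92919172 -0.24059235  0.28056741 -0.26643417]
 [-0.01699651 -0.78612732 -0.61783085  0.65543324]
 [ 0.          0.          0.          1.        ]]
top 494.92079690946713 277.85920079399534 224.04572401448982 [[ 0.00788323 -0.98672383  0.16221572  0.22113683]
 [-0.99985697 -0.00535052  0.01604418 -0.01328356]
 [-0.01496323 -0.162319   -0.98662487  1.12964823]
 [ 0.          0.          0.          1.        ]]
```

View pics/scene0.png

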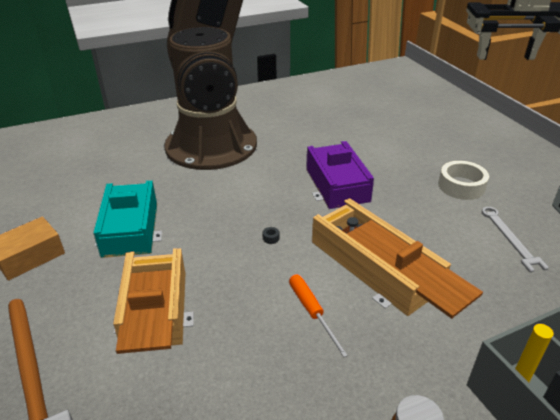

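View pics/top0.png

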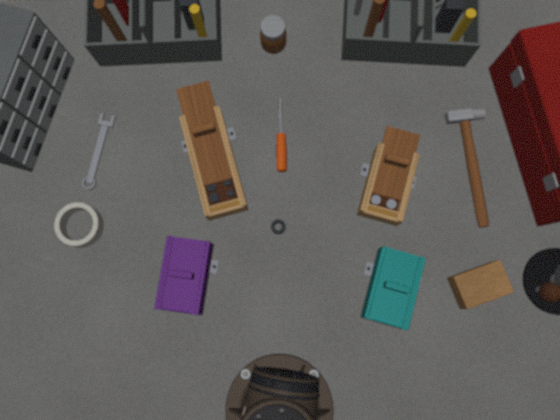

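The scene shows the long case at scene (400,255) / top (212,160), with its bar at top (204,129) and its lid sticking out away from the robot. The short case is at top (390,180). The purple and turquoise decoys are nearer the base. Next I measure the bar.

```bash
cat > h.py <<'E'
import numpy as np,cv2
def cloud(f):
    z=f["z_map"];v,u=np.mgrid[:z.shape[0],:z.shape[1]]
    P=np.stack([(u-f["cx"])/f["fx"]*z,(v-f["cy"])/f["fy"]*z,z,np.ones_like(z)],-1)
    W=(P@f["cam_to_world"].T)[...,:3]; W[z==0]=np.nan
    return W
def meas(f,c,r=.2):
    W=cloud(f).reshape(-1,3); near=np.hypot(W[:,0]-c[0],W[:,1]-c[1])<r
    o=[]
    for lo,hi in((.078,.095),(.054,.0605),(.0605,.070)):
        Q=W[near&(W[:,2]>lo)&(W[:,2]<hi)]
        if len(Q)<5: print(lo,len(Q));continue
        rc=cv2.minAreaRect(Q[:,:2].astype(np.float32)*1000)
        print(lo,len(Q),'med',np.median(Q,0).round(4),'rect',np.round(rc[0],1),np.round(rc[1],1),round(rc[2],1))
E
python3 - <<'E'
import pickle,numpy as np
from h import *
d=pickle.load(open("f0.pkl","rb"))
W=cloud(d["top"])
for u,v in((204,129),(212,150),(200,95),(398,158)): print(W[v,u])
c=W[129,204]
for n in d: print(n);meas(d[n],c,.17)
s=W[158,398]
print("short")
for n in d: print(n);meas(d[n],s,.13)
E
```

```text
[0.60384664 0.16826564 0.08892568]
[0.56641591 0.15432423 0.05582271]
[0.69726251 0.18562661 0.0573681 ]
[ 0.5393063  -0.25632178  0.08782005]
scene
0.078 278 med [0.6127 0.1678 0.0876] rect [610.  170.5] [15.4 53.3] 14.8
0.054 4005 med [0.64   0.1721 0.0585] rect [585.1 160.8] [294.7  94.6] 17.2
0.0605 1759 med [0.5751 0.1481 0.0632] rect [584.3 163.3] [293.1  99.7] 15.6
top
0.078 170 med [0.6053 0.1726 0.0866] rect [606.7 172.4] [16.1 51. ] 15.3
0.054 2829 med [0.5964 0.1717 0.0575] rect [584.2 166.6] [290.3  96.5] 16.1
0.0605 1188 med [0.5583 0.1659 0.0625] rect [580.5 165.2] [286.7  95.9] 16.1
short
scene
0.078 375 med [ 0.5422 -0.2567  0.0871] rect [ 539.8 -256.3] [52.  16.6] 74.7
0.054 3023 med [ 0.5673 -0.2599  0.0583] rect [ 520.3 -251. ] [ 96.4 202.2] 74.3
0.0605 1450 med [ 0.5164 -0.258   0.0631] rect [ 518.3 -250.5] [ 96.4 205. ] 74.2
top
0.078 175 med [ 0.5352 -0.2541  0.087 ] rect [ 536.6 -254.5] [51.7 15.6] 74.8
0.054 1919 med [ 0.527  -0.2539  0.0575] rect [ 515.3 -248.7] [ 96.4 206.8] 74.3
0.0605 916 med [ 0.5039 -0.2525  0.0625] rect [ 516.1 -248.8] [ 96.2 198.8] 74.3
```

```bash
cat >> h.py <<'E'
from scipy.spatial.transform import Rotation as Rn
def plan(p,rot,tp,trot,n=5,step=40,deg=6.5):
    R=Rn.from_euler('xyz',rot);T=Rn.from_euler('xyz',trot);p=np.array(p);tp=np.array(tp)
    for i in range(n):
        d=tp-p;L=np.linalg.norm(d)*1000;d=d*min(1,step/max(L,1e-9))
        w=(R.inv()*T).as_rotvec(degrees=True);a=np.linalg.norm(w);w=w*min(1,deg/max(a,1e-9))
        l=np.round(R.inv().apply(d)*1000,1);w=np.round(w,1)
        print('dp',l.tolist(),'rot',w.tolist(),'remain',round(L,1),round(a,1))
        p=p+R.apply(l/1000);R=R*Rn.from_rotvec(w,degrees=True)
E
python3 - <<'E'
import pickle,numpy as np
from h import *
from station import arm
d=pickle.load(open("f0.pkl","rb"))
a=np.radians(15.4);x=np.array([np.cos(a),np.sin(a)]);y=np.array([-x[1],x[0]])
b=np.array([.6085,.1715])
for n in d:
    W=cloud(d[n]).reshape(-1,3);r=(W[:,:2]-b);s=r@x;t=r@y
    for lo,hi,nm in((.055,.0605,'lid'),(.061,.068,'rail')):
        m=(W[:,2]>lo)&(W[:,2]<hi)&(abs(t)<.055)&(abs(s)<.25)
        if nm=='lid': m&=abs(t)<.03
        print(n,nm,np.percentile(s[m],[0,.5,50,99.5,100]).round(4),np.percentile(t[m],[1,99]).round(4))
s=arm.get_state()
plan(s["eef_pos"],s["ee_rot"],[.6085,.1715,.17],np.radians([-90,0,105.4]),15)
E
```

```text
scene lid [-0.1186 -0.1158  0.0304  0.2418  0.2498] [-0.0294  0.0293]
scene rail [-0.2495 -0.24   -0.0412  0.2469  0.2499] [-0.0506  0.0481]
top lid [-0.1799 -0.1206 -0.012   0.21    0.2454] [-0.0296  0.0295]
top rail [-0.2489 -0.1891 -0.0548  0.2317  0.2408] [-0.0475  0.0493]
dp [-34.8, 4.1, 19.2] rot [-0.0, 6.5, -0.0] remain 554.4 50.1
dp [-36.8, 4.1, 15.2] rot [-0.0, 6.5, -0.0] remain 514.4 43.6
dp [-38.3, 4.0, 10.9] rot [-0.0, 6.5, -0.0] remain 474.4 37.1
dp [-39.3, 4.1, 6.5] rot [-0.0, 6.5, -0.0] remain 434.4 30.6
dp [-39.7, 4.0, 2.0] rot [-0.0, 6.5, -0.0] remain 394.4 24.1
dp [-39.7, 4.1, -2.5] rot [-0.0, 6.5, -0.0] remain 354.4 17.6
dp [-39.2, 4.0, -7.0] rot [-0.0, 6.5, -0.0] remain 314.4 11.1
dp [-38.1, 4.1, -11.4] rot [-0.0, 4.6, -0.1] remain 274.4 4.6
dp [-37.1, 4.0, -14.4] rot [-0.1, 0.0, 0.0] remain 234.4 0.1
dp [-37.1, 4.0, -14.4] rot [0.0, 0.0, 0.0] remain 194.4 0.1
dp [-37.1, 4.0, -14.4] rot [0.0, 0.0, 0.0] remain 154.4 0.1
dp [-37.1, 4.0, -14.4] rot [0.0, 0.0, 0.0] remain 114.4 0.1
dp [-37.1, 4.0, -14.4] rot [0.0, 0.0, 0.0] remain 74.4 0.1
dp [-31.9, 3.4, -12.4] rot [0.0, 0.0, 0.0] remain 34.4 0.1
dp [-0.0, 0.0, 0.0] rot [0.0, 0.0, 0.0] remain 0.1 0.1
```

Call:
{"method": "move_arm", "body": {
  "deltas": [
    {"dp": [-35, 4, 19], "rotation": [0, 6.5, 0]},
    {"dp": [-37, 4, 15], "rotation": [0, 6.5, 0]},
    {"dp": [-38, 4, 11], "rotation": [0, 6.5, 0]},
    {"dp": [-39, 4, 6.5], "rotation": [0, 6.5, 0]},
    {"dp": [-39.5, 4, 2], "rotation": [0, 6.5, 0]}
  ],
  "jaw": 0
}}

```text
t: 0.52
eef_pos: [0.3961, 0.4547, 0.2019]
ee_rot: [-1.567, 0.002, 2.137]
force: [-0.1, 0.7, 0.9]
width: 0.0875
```

Run:
```python
from h import *
from station import arm
s=arm.get_state();print(s['t'],s['eef_pos'],s['ee_rot'])
plan(s["eef_pos"],s["ee_rot"],[.6085,.1715,.17],np.radians([-90,0,105.4]),10)
```

```text
0.5167 [0.39607312 0.45471057 0.20187048] [-1.56724685  0.00224064  2.13710062]
dp [-39.7, 3.7, -3.1] rot [-0.1, 6.5, -0.1] remain 355.5 17.0
dp [-39.1, 3.6, -7.6] rot [-0.1, 6.5, -0.0] remain 315.5 10.5
dp [-38.0, 3.6, -11.9] rot [0.0, 4.0, -0.0] remain 275.5 4.0
dp [-37.1, 3.6, -14.5] rot [0.0, 0.0, -0.0] remain 235.5 0.1
dp [-37.1, 3.6, -14.6] rot [0.0, 0.0, -0.0] remain 195.5 0.1
dp [-37.1, 3.6, -14.5] rot [0.0, 0.0, -0.0] remain 155.5 0.1
dp [-37.1, 3.6, -14.6] rot [0.0, 0.0, -0.0] remain 115.5 0.1
dp [-37.1, 3.7, -14.6] rot [0.0, 0.0, -0.0] remain 75.4 0.1
dp [-32.8, 3.2, -12.8] rot [0.0, 0.0, -0.0] remain 35.4 0.1
dp [-0.0, 0.0, -0.0] rot [0.0, 0.0, -0.0] remain 0.0 0.1
```

Tracking is good.

Call:
{"method": "move_arm", "body": {
  "deltas": [
    {"dp": [-39.5, 3.5, -3], "rotation": [0, 6.5, 0]},
    {"dp": [-39, 3.5, -7.5], "rotation": [0, 6.5, 0]},
    {"dp": [-38, 3.5, -12], "rotation": [0, 4, 0]},
    {"dp": [-37, 3.5, -14.5], "rotation": [0, 0, 0]},
    {"dp": [-37, 3.5, -14.5], "rotation": [0, 0, 0]}
  ]
}}

```text
t: 0.93
eef_pos: [0.5159, 0.2854, 0.1827]
ee_rot: [-1.566, 0.004, 1.818]
force: [0.5, 1.3, -0.3]
width: 0.0879
```

Run:
```python
from h import *
from station import arm
s=arm.get_state();print(s['t'],s['eef_pos'],s['ee_rot'])
plan(s["eef_pos"],s["ee_rot"],[.6085,.1715,.15],np.radians([-90,0,105.4]),6)
```

```text
0.9333 [0.51591366 0.28539172 0.18274349] [-1.56591674  0.00431049  1.81823407]
dp [-35.4, 8.8, -16.5] rot [-0.3, -1.2, -0.2] remain 150.4 1.3
dp [-35.7, 8.7, -15.7] rot [0.0, -0.0, -0.0] remain 110.3 0.1
dp [-35.7, 8.8, -15.7] rot [0.0, -0.0, -0.0] remain 70.4 0.1
dp [-27.2, 6.6, -12.0] rot [0.0, -0.0, -0.0] remain 30.4 0.1
dp [0.0, 0.0, 0.0] rot [0.0, -0.0, -0.0] remain 0.1 0.1
dp [0.0, 0.0, 0.0] rot [0.0, -0.0, -0.0] remain 0.1 0.1
```

Call:
{"method": "move_arm", "body": {
  "deltas": [
    {"dp": [-35.5, 9, -16.5], "rotation": [-0.3, -1.2, -0.2]},
    {"dp": [-35.5, 9, -15.5], "rotation": [0, 0, 0]},
    {"dp": [-35.5, 9, -15.5], "rotation": [0, 0, 0]},
    {"dp": [-27, 6.5, -12], "rotation": [0, 0, 0]},
    {"dp": [0, 0, 0], "rotation": [0, 0, 0]}
  ]
}}

```text
t: 1.35
eef_pos: [0.6128, 0.1597, 0.1462]
ee_rot: [-1.569, 0.001, 1.836]
force: [-0.4, 0.7, 0.7]
width: 0.0873
```

Run:
```python
from h import *
from station import arm
s=arm.get_state();print(s['t'],s['eef_pos'],s['ee_rot'],s['q'])
f=arm.grab_frame("scene");cv2.imwrite("pics/s1.png",f["pixels"][:,:,::-1])
plan(s["eef_pos"],s["ee_rot"],[.6085,.1715,.067],np.radians([-90,0,105.4]),8,25)
```

```text
1.35 [0.61284956 0.1596594  0.14620814] [-1.56889261e+00  1.31711837e-03  1.83550531e+00] [ 5.62980297e-01  3.51724609e-01 -1.91050188e-01  8.15842704e-04
 -1.03022840e+00 -2.98693194e-01]
dp [3.9, 24.7, 0.3] rot [-0.1, -0.2, -0.1] remain 80.2 0.3
dp [3.9, 24.7, 0.3] rot [-0.0, -0.0, 0.0] remain 55.2 0.0
dp [4.0, 24.7, 0.3] rot [-0.0, -0.0, 0.0] remain 30.2 0.0
dp [0.8, 5.1, 0.1] rot [-0.0, -0.0, 0.0] remain 5.2 0.0
dp [-0.0, 0.0, 0.0] rot [-0.0, -0.0, 0.0] remain 0.0 0.0
dp [-0.0, 0.0, 0.0] rot [-0.0, -0.0, 0.0] remain 0.0 0.0
dp [-0.0, 0.0, 0.0] rot [-0.0, -0.0, 0.0] remain 0.0 0.0
dp [-0.0, 0.0, 0.0] rot [-0.0, -0.0, 0.0] remain 0.0 0.0
```

View pics/s1.png

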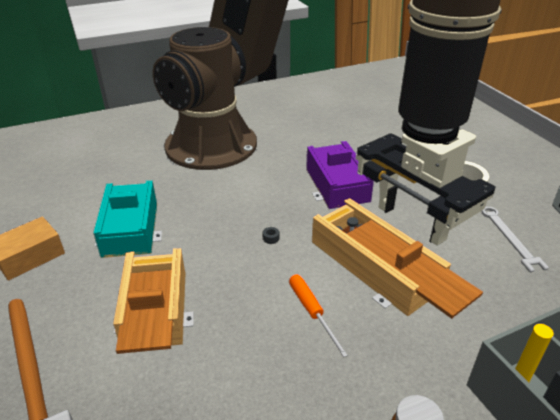

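Run:
```python
from h import *
import pickle
from station import arm
s=arm.get_state();print(s['t'],s['eef_pos'],s['ee_rot'])
f=pickle.load(open("f0.pkl","rb"))["scene"]
def pr(p):
    c=np.linalg.inv(f["cam_to_world"])@np.r_[p,1];return (c[0]/c[2]*f["fx"]+f["cx"],c[1]/c[2]*f["fy"]+f["cy"])
R=Rn.from_euler('xyz',s['ee_rot']).as_matrix()
for k in(-.044,0,.044):print(pr(s['eef_pos']+R[:,2]*k))
print(pr([.6085,.1715,.088]))
plan(s["eef_pos"],s["ee_rot"],[.6085,.1715,.067],np.radians([-90,0,105.4]),5,25)
```

```text
1.4 [0.61191312 0.16082633 0.14651458] [-1.56872087e+00  1.00892411e-03  1.83525201e+00]
(np.float64(433.1481125880166), np.float64(237.8105399303633))
(np.float64(410.7646479070647), np.float64(223.40813392036682))
(np.float64(389.88696511558584), np.float64(209.97460750268596))
(np.float64(409.6673949781127), np.float64(248.04204198867353))
dp [3.5, 24.8, 0.1] rot [-0.1, -0.2, -0.1] remain 80.3 0.3
dp [3.5, 24.8, 0.1] rot [-0.0, -0.0, 0.0] remain 55.3 0.1
dp [3.5, 24.8, 0.2] rot [-0.0, -0.0, 0.0] remain 30.2 0.1
dp [0.7, 5.1, 0.0] rot [-0.0, -0.0, 0.0] remain 5.2 0.1
dp [-0.0, 0.0, 0.0] rot [-0.0, -0.0, 0.0] remain 0.0 0.1
```

The scene picture shows the gripper open above the bar, with fingertips at about (388,205) and (438,238) on either side of the bar at (409,250). That agrees with the projection, so I descend.

Call:
{"method": "move_arm", "body": {
  "deltas": [
    {"dp": [4, 25, 0], "rotation": [0, 0, 0]},
    {"dp": [4, 25, 0], "rotation": [0, 0, 0]},
    {"dp": [3.5, 18, 0], "rotation": [0, 0, 0]},
    {"dp": [0, 6, 0], "rotation": [0, 0, 0]},
    {"dp": [0, 0, 0], "rotation": [0, 0, 0]}
  ]
}}

```text
t: 1.82
eef_pos: [0.6088, 0.173, 0.071]
ee_rot: [-1.571, 0.0, 1.833]
force: [0.4, -0.3, 1.2]
width: 0.0877
```

Run:
```python
from h import *
from station import arm
s=arm.get_state()
f=arm.grab_frame("scene");cv2.imwrite("pics/s2.png",f["pixels"][:,:,::-1])
plan(s["eef_pos"],s["ee_rot"],[.6085,.1715,.067],np.radians([-90,0,105.4]),2,25)
```

```text
dp [-1.4, 4.0, 0.7] rot [-0.0, -0.4, -0.0] remain 4.3 0.4
dp [0.0, 0.0, -0.0] rot [-0.0, 0.0, -0.0] remain 0.1 0.0
```

View pics/s2.png

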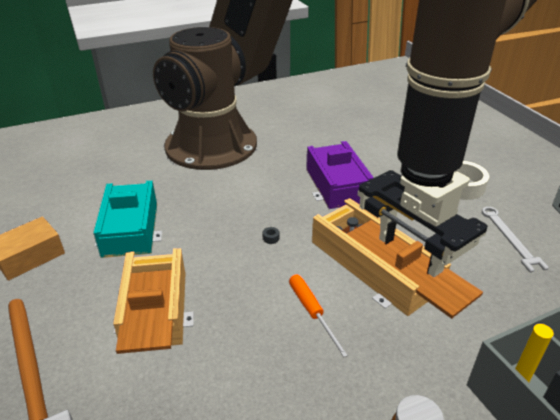

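The fingers at (387,230) and (435,262) straddle the bar at (407,253). I go a little lower, then close.

Call:
{"method": "move_arm", "body": {
  "deltas": [
    {"dp": [-1.5, 6, 0.5], "rotation": [0, -0.4, 0]},
    {"dp": [0, 0, 0], "rotation": [0, 0, 0]}
  ]
}}

```text
t: 2.03
eef_pos: [0.6095, 0.1727, 0.0673]
ee_rot: [-1.574, -0.0, 1.843]
force: [-0.6, -0.4, -0.3]
width: 0.0877
```

Call:
{"method": "move_arm", "body": {
  "deltas": [
    {"dp": [0, 0, 0], "rotation": [0, 0, 0]},
    {"dp": [0, 0, 0], "rotation": [0, 0, 0]},
    {"dp": [0, 0, 0], "rotation": [0, 0, 0]},
    {"dp": [0, 0, 0], "rotation": [0, 0, 0]},
    {"dp": [0, 0, 0], "rotation": [0, 0, 0]}
  ],
  "jaw": 255,
  "squeeze": 45
}}

```text
t: 2.45
eef_pos: [0.6114, 0.1736, 0.0711]
ee_rot: [-1.579, -0.001, 1.843]
force: [0.6, 0.3, -0.3]
width: 0.0602
```

Call:
{"method": "move_arm", "body": {
  "deltas": [
    {"dp": [0, 0, 0], "rotation": [0, 0, 0]},
    {"dp": [0, 0, 0], "rotation": [0, 0, 0]},
    {"dp": [0, 0, 0], "rotation": [0, 0, 0]},
    {"dp": [0, 0, 0], "rotation": [0, 0, 0]},
    {"dp": [0, 0, 0], "rotation": [0, 0, 0]}
  ]
}}

```text
t: 2.87
eef_pos: [0.6117, 0.1736, 0.0717]
ee_rot: [-1.58, -0.002, 1.843]
force: [0.3, -0.9, -0.7]
width: 0.0266
```

Call:
{"method": "move_arm", "body": {
  "deltas": [
    {"dp": [0, 6, 0], "rotation": [0.4, 0, 0]},
    {"dp": [0, 2, 0], "rotation": [0, 0, 0]},
    {"dp": [0, 0, 0], "rotation": [0, 0, 0]}
  ]
}}

```text
t: 3.12
eef_pos: [0.6117, 0.1735, 0.0637]
ee_rot: [-1.573, -0.001, 1.844]
force: [-1.5, 1.4, 9.4]
width: 0.0134
```

Call:
{"method": "move_arm", "body": {
  "deltas": [
    {"dp": [0, 0, 0], "rotation": [0, 0, 0]},
    {"dp": [0, 0, 0], "rotation": [0, 0, 0]}
  ]
}}

```text
t: 3.28
eef_pos: [0.6119, 0.1736, 0.0637]
ee_rot: [-1.572, -0.001, 1.844]
force: [-1.6, -0.1, 3.4]
width: 0.014
```

The bar is gripped (width 14 mm). Shutting is tool +z, so I start the slide.

Call:
{"method": "move_arm", "body": {
  "deltas": [
    {"dp": [0, 0, 8], "rotation": [0, 0, 0]},
    {"dp": [0, 0, 12], "rotation": [0, 0, 0]},
    {"dp": [0, 0, 12], "rotation": [0, 0, 0]},
    {"dp": [0, 0, 8], "rotation": [0, 0, 0]}
  ]
}}

```text
t: 3.62
eef_pos: [0.5751, 0.163, 0.0637]
ee_rot: [-1.578, -0.0, 1.845]
force: [1.3, 0.8, 0.9]
width: 0.0141
```

Run:
```python
from h import *
from station import arm
s=arm.get_state();a=s['ee_rot'][2]-np.pi/2
print(s['eef_pos'],s['force'],s['moment'],(s['eef_pos'][:2]-[.6119,.1736])@[np.cos(a),np.sin(a)])
for n in("scene","top"):
    f=arm.grab_frame(n);cv2.imwrite(f"pics/{n}3.png",f["pixels"][:,:,::-1])
```

```text
[0.57507092 0.16304695 0.06372188] [1.26885474 0.76556765 0.91836407] [ 0.03780013 -0.22200698  0.07903907] -0.03831077967294772
```

View pics/scene3.png

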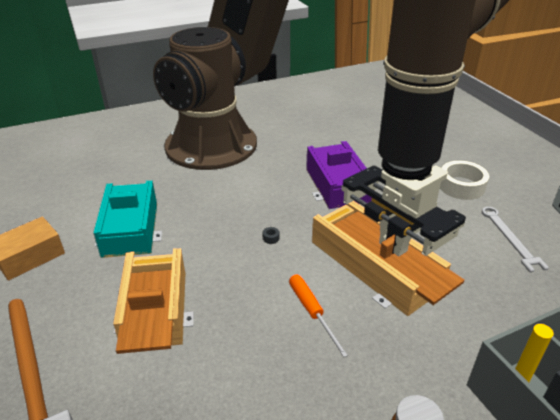

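The lid followed 38 mm to the grip, overhang tip now at scene (462,282). I continue.

Call:
{"method": "move_arm", "body": {
  "deltas": [
    {"dp": [0, 0, 8], "rotation": [0.3, 0, 0]},
    {"dp": [0, 0, 8], "rotation": [0, 0, 0]},
    {"dp": [0, 0, 8], "rotation": [0, 0, 0]}
  ]
}}

```text
t: 3.97
eef_pos: [0.5531, 0.1568, 0.0638]
ee_rot: [-1.575, -0.0, 1.846]
force: [9.7, -2.4, -6.0]
width: 0.0139
```

Call:
{"method": "move_arm", "body": {
  "deltas": [
    {"dp": [0, 0, 8], "rotation": [0, 0, 0]},
    {"dp": [0, 0, 8], "rotation": [0, 0, 0]}
  ]
}}

```text
t: 4.13
eef_pos: [0.542, 0.154, 0.064]
ee_rot: [-1.586, -0.001, 1.847]
force: [49.1, -7.3, -46.4]
width: 0.0135
```

Run:
```python
from h import *
from station import arm
s=arm.get_state();a=s['ee_rot'][2]-np.pi/2
print(s['eef_pos'],s['force'],s['moment'],(s['eef_pos'][:2]-[.6119,.1736])@[np.cos(a),np.sin(a)])
f=arm.grab_frame("scene");cv2.imwrite("pics/s4.png",cv2.resize(f["pixels"][150:350,270:530,::-1],None,fx=3,fy=3))
```

```text
[0.5419821  0.15398686 0.064045  ] [ 49.10368413  -7.27279119 -46.35463018] [ -2.96056289 -16.69562565  -0.07757087] -0.07261642565188889
```

View pics/s4.png

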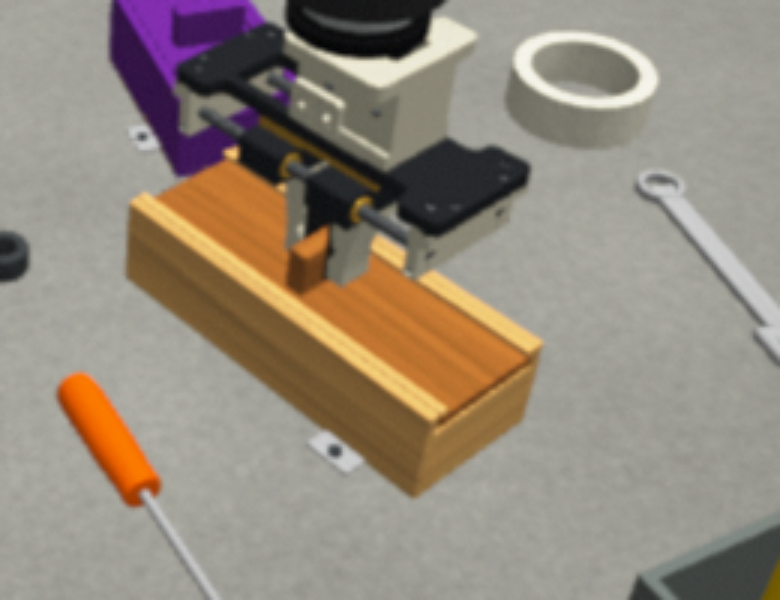

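The lid now appears flush at both ends, tail edge at crop (485,390), and the reaction rose to 49 N, so it is against its stop. I relax, then open.

Call:
{"method": "move_arm", "body": {
  "deltas": [
    {"dp": [0, 0, 0], "rotation": [0, 0, 0]},
    {"dp": [0, 0, 0], "rotation": [0, 0, 0]}
  ]
}}

```text
t: 4.35
eef_pos: [0.5428, 0.1538, 0.0637]
ee_rot: [-1.589, -0.001, 1.847]
force: [1.5, 1.4, 4.7]
width: 0.0137
```

Call:
{"method": "move_arm", "body": {
  "deltas": [
    {"dp": [0, 0, 2], "rotation": [0, 0, 0]},
    {"dp": [0, 0, 0], "rotation": [0, 0, 0]}
  ]
}}

```text
t: 4.52
eef_pos: [0.5428, 0.1538, 0.0637]
ee_rot: [-1.593, -0.001, 1.847]
force: [3.2, -1.5, 1.1]
width: 0.0137
```

Call:
{"method": "move_arm", "body": {
  "deltas": [
    {"dp": [0, 0, 0], "rotation": [0, 0, 0]},
    {"dp": [0, 0, 0], "rotation": [0, 0, 0]},
    {"dp": [0, 0, 0], "rotation": [0, 0, 0]},
    {"dp": [0, 0, 0], "rotation": [0, 0, 0]},
    {"dp": [0, 0, 0], "rotation": [0, 0, 0]}
  ],
  "jaw": 120
}}

```text
t: 4.93
eef_pos: [0.5395, 0.1528, 0.0624]
ee_rot: [-1.589, -0.001, 1.846]
force: [0.3, -0.5, 0.1]
width: 0.0417
```

Call:
{"method": "move_arm", "body": {
  "deltas": [
    {"dp": [0, -15, 0], "rotation": [0, 0, 0]},
    {"dp": [0, -25, 0], "rotation": [0, 0, 0]},
    {"dp": [0, -40, 0], "rotation": [0, 0, 0]},
    {"dp": [0, -40, 0], "rotation": [0, 0, 0]},
    {"dp": [0, 0, 0], "rotation": [0, 0, 0]}
  ]
}}

```text
t: 5.35
eef_pos: [0.5343, 0.1504, 0.1838]
ee_rot: [-1.579, 0.002, 1.846]
force: [1.3, 1.3, 1.5]
width: 0.0463
```

Call:
{"method": "move_arm", "body": {
  "deltas": [
    {"dp": [40, -5, 0], "rotation": [0, 0, 0]},
    {"dp": [40, -5, 0], "rotation": [0, 0, 0]},
    {"dp": [40, -5, 0], "rotation": [0, 0, 0]},
    {"dp": [40, 0, 0], "rotation": [0, 0, 0]},
    {"dp": [40, 0, 0], "rotation": [0, 0, 0]}
  ]
}}

```text
t: 5.77
eef_pos: [0.4803, 0.3426, 0.2043]
ee_rot: [-1.585, -0.003, 1.834]
force: [1.3, -0.9, -0.2]
width: 0.0465
```

Run:
```python
from h import *
from station import arm
import pickle
d0=pickle.load(open("f0.pkl","rb"))
s=arm.get_state();print(s['t'],s['eef_pos'],s['force'])
a=np.radians(15.5);x=np.array([np.cos(a),np.sin(a)]);y=np.array([-x[1],x[0]])
ims=[]
for n in("scene","top"):
    f=arm.grab_frame(n);cv2.imwrite(f"pics/{n}5.png",f["pixels"][:,:,::-1])
    print(n);meas(f,[.538,.152],.06);print('short');meas(f,[.538,-.256],.1)
    print('short0');meas(d0[n],[.538,-.256],.1)
    W=cloud(f).reshape(-1,3);r=W[:,:2]-[.538,.152];q=r@x;t=r@y
    for nm,m in(('lid',(abs(t)<.035)&(abs(W[:,2]-.058)<.004)),('rail',(abs(abs(t)-.044)<.006)&(abs(W[:,2]-.063)<.004))):
        m&=abs(q)<.16; print(nm,np.percentile(q[m],[0.5,99.5]).round(4))
```

```text
5.7667 [0.48034099 0.34262707 0.20428699] [ 1.32879998 -0.94620275 -0.18985683]
scene
0.078 246 med [0.5473 0.1496 0.0874] rect [544.6 151.2] [15.7 53.7] 15.5
0.054 1237 med [0.5527 0.1495 0.0585] rect [538.4 149.1] [119.   96.8] 15.6
0.0605 642 med [0.5486 0.1281 0.0634] rect [542.4 151.1] [106.   98.3] 15.4
short
0.078 375 med [ 0.5421 -0.2564  0.0874] rect [ 539.6 -255.9] [51.8 16.4] 72.5
0.054 3022 med [ 0.5681 -0.2598  0.0582] rect [ 536.1 -255.8] [ 96.9 169.8] 74.3
0.0605 1231 med [ 0.5269 -0.2571  0.0631] rect [ 532.8 -254.4] [ 95.7 174.9] 74.2
short0
0.078 375 med [ 0.5422 -0.2567  0.0871] rect [ 539.8 -256.3] [52.  16.6] 74.7
0.054 3011 med [ 0.5674 -0.26    0.0583] rect [ 536.  -255.4] [ 96.4 169.5] 74.3
0.0605 1253 med [ 0.5274 -0.2596  0.0632] rect [ 532.7 -254.6] [ 96.4 175.1] 74.2
lid [-0.1117  0.1259]
rail [-0.1125  0.1255]
top
0.078 175 med [0.5401 0.1535 0.0867] rect [541.7 153.9] [15.8 51.4] 17.2
0.054 1163 med [0.5291 0.1522 0.0576] rect [537.6 152.9] [118.6  95.1] 17.9
0.0605 516 med [0.5347 0.1487 0.0627] rect [537.7 152.8] [117.2  95.5] 15.9
short
0.078 177 med [ 0.5353 -0.2538  0.0869] rect [ 536.4 -254.3] [51.9 15.7] 72.7
0.054 1905 med [ 0.5275 -0.2536  0.0575] rect [ 532.  -253.4] [ 96.7 172.2] 74.1
0.0605 739 med [ 0.5173 -0.2585  0.0625] rect [ 530.8 -252.9] [ 96.  167.8] 74.1
short0
0.078 175 med [ 0.5352 -0.2541  0.087 ] rect [ 536.6 -254.5] [51.7 15.6] 74.8
0.054 1878 med [ 0.5282 -0.2543  0.0575] rect [ 532.  -253.4] [ 96.4 172.1] 74.3
0.0605 758 med [ 0.5169 -0.2525  0.0624] rect [ 531.  -252.9] [ 96.2 168.2] 74.1
lid [-0.1155  0.1231]
rail [-0.1154  0.1215]
```

View pics/top5.png

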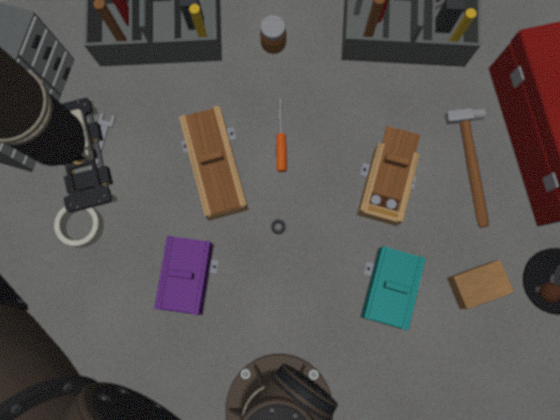

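View pics/scene5.png

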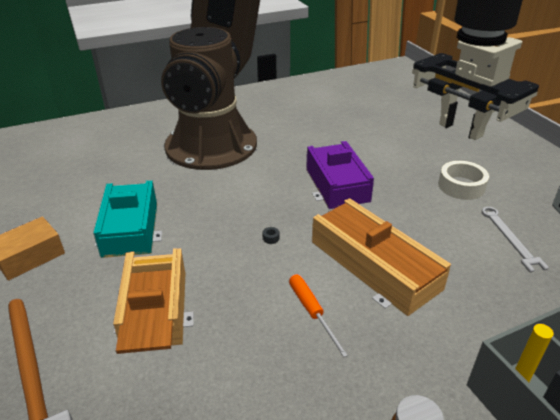

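Both pictures show the long case shut. In the scene view its bar is at (378,232) with the lid flush at the tail, (430,285). The lid ends coincide with the rail ends within 2 mm, and the short bar has not moved. I let the arm settle and hand in.

Call:
{"method": "move_arm", "body": {
  "deltas": [
    {"dp": [0, 0, 0], "rotation": [0, 0, 0]},
    {"dp": [0, 0, 0], "rotation": [0, 0, 0]}
  ]
}}

```text
t: 6.03
eef_pos: [0.4786, 0.3474, 0.2031]
ee_rot: [-1.584, -0.002, 1.842]
force: [-0.4, -1.1, 0.2]
width: 0.0467
```

```bash
python3 -c "
from station import arm
s=arm.get_state();print(s['eef_pos'],abs(s['qd']).max());print(arm.job_done())"
```

```text
[0.47856155 0.34737952 0.20308918] 0.00808192384757288
the job is handed in; nothing more can be done
None
```

The longer case is shut. I gripped its bar, slid the lid about 72 mm over the ridge to its stop, let go and moved the arm clear; the job was handed in at about 6 s of the 32 s limit.

- **Long lid:** in both cameras the lid ends line up with the case ends to within 2 mm. The bar is 0 to 1 mm from the middle of the case, so the lid is well within the 6 mm allowed.
- **Short lid:** its bar moved by less than 1 mm, so that lid is as it was.
- **Forces:** the gripper was touching nothing at the end. Against the stop the wrist force reached about 68 N (49 N along the push, 46 N vertical). That is under the 120 N limit, but more push than the ridge alone needed.

No check failed. The two cameras differ by 1 to 3 mm on absolute positions, so I relied on lid-to-case measurements within each view.

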